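# Gauge the thickness of a glass sample with the ratchet of a bench micrometer

## Task

Check the thickness of the glass strip: lay it flat on the granite plate of the thickness gauge, slide it lengthwise, centred and square, under the spindle until its end rests gently against the steel stop bar, and let go of it. Then turn the micrometer clockwise by its small ratchet cap on the very top (never by the wider thimble below it) until the spindle is down on the glass and the ratchet clutch slips; let it slip about a quarter of a turn, never more than half a turn, and leave the strip clamped there. Do not shift the other things on the desk.

Things in the scene. Friction and masses are not known exactly. Their poses are not given: they have to be found in the camera images.
- glass_strip: clear glass strip with grey-green edges, 140 x 30 mm, between 8 and 12 mm thick (its exact thickness is what is to be gauged), about 0.1 kg, lying flat on the desk; origin at the centre of its underside, x along its length, z up. Either end may go to the stop. Fragile: keep it under 15 N against the stop bar.
- gauge: thickness gauge fixed to the desk; granite plate 220 (x) x 150 (y) mm, top 40 mm above the desk. Origin: middle of its underside, on the desk; +x to the rear, z up. On the centre line: open front edge x = -110, spindle axis x = 20, stop bar face x = 45, column (26 mm thick, 175 mm high) x = 85. A strip fully against the stop has its origin at x = -25, y = 0, z = 40 mm.
- stop_bar: low steel stop bar at the rear of the granite; origin: middle of its front face, at the granite's surface; the bar is 70 mm long across the plate and 7 mm high. Axes as the gauge's.
- under_spindle (a point): point of the granite surface straight below the spindle axis. From 84 mm above the desk upward, stem, cross arm and readout housing reach 17 mm in front of that axis and 24 mm to each side: hold the strip 35 to 50 mm in front of its middle to keep the hand clear of them.
- spindle: upright steel spindle; origin: centre of the flat lower end (7.6 mm across) of the spindle; at the start it stands 12 to 14.4 mm above the granite, at least 2 mm above a strip laid flat there. It only rises and sinks: 10 mm per turn of the thimble (1.59 mm per rad), down when turned clockwise seen from above.
- thimble: knurled aluminium thimble of the micrometer head, 23 mm across, 168 to 193 mm above the desk, not to be gripped; origin on the spindle axis at its lower end.
- cap_grip (a point): on the vertical spindle axis, 208 mm above the desk: where to pinch the ratchet cap, a knurled steel cylinder 15 mm across, from 196 to 218 mm above the desk. The wider aluminium thimble (23 mm across, 168 to 193 mm) is right below: keep fingertips above 195 mm. The gauge has nothing taller. Cap and thimble turn without rising or sinking.
- ratchet (a joint): angle by which the cap has slipped clockwise on the thimble (rad), 0 at the start. Turning the cap clockwise carries the thimble along until the spindle bears on the strip with about 8 N; then the clutch (0.03 N m) slips and this grows while the thimble stands still. The thimble's own friction (0.018 N m) keeps it where it is left. A pinch of about 10 N turns the cap.
- oak_offcut: oak block 130 x 45 x 22 mm lying flat, a bystander; origin at the centre of its underside.
- marble_tile: marble square 90 x 90 x 12 mm lying flat, a bystander; origin at the centre of its underside.
- bird_tall: white wooden bird on a thin rod, 60 mm round foot, about 185 mm tall, a bystander; origin at the centre of its underside.
- bird_short: the same bird on a shorter rod, about 135 mm tall, a bystander; origin at the centre of its underside.
- mug: white mug, 80 mm across, 95 mm tall, handle on its +y, a bystander; origin at the centre of its underside.
- tape_measure: black pocket tape measure 66 x 36 x 62 mm, a bystander; origin at the centre of its underside.
- stapler: black stapler 150 x 36 mm, about 60 mm tall, a bystander; origin at the centre of its underside.
Mind the look-alikes: they are no part of the job. What is meant by the glass_strip is not pink or yellow, and is the larger of those in its own colour.

How it is judged:
On the way, in this order (a step that is already met when the one before it is completed fails the run):
1. the strip lies flat on the granite, under the spindle, its end against the stop bar, and is let go (x of glass_strip in the frame of gauge between -0.027 and -0.023 m and y of glass_strip in the frame of gauge between -0.01 and 0.01 m and z of glass_strip in the frame of gauge between 0.038 and 0.042 m and angle between the x axis of glass_strip and the x axis of gauge, either way round below 0.07 rad and angle between glass_strip's own z axis and vertical below 0.03 rad and contact force between the fingers and glass_strip below 0.1 N and contact force between spindle and glass_strip below 0.5 N), for 0.2 s.
2. the spindle presses the strip and the ratchet clutch has slipped (contact force between spindle and glass_strip above 3 N and value of joint ratchet above 0.8 rad), for 0.2 s.
At the end, for the whole second after the job is handed in: The strip lies flat on the granite within 2 mm of touching the stop bar, within 10 mm of the plate's centre line, parallel to it within 0.07 rad; the spindle presses it with 3 to 15 N; the ratchet has slipped 0.8 to 3.3 rad in all; nothing moves (all of step 2 and x of glass_strip in the frame of gauge between -0.027 and -0.023 m and y of glass_strip in the frame of gauge between -0.01 and 0.01 m and z of glass_strip in the frame of gauge between 0.038 and 0.042 m and angle between the x axis of glass_strip and the x axis of gauge, either way round below 0.07 rad and angle between glass_strip's own z axis and vertical below 0.03 rad and contact force between spindle and glass_strip below 15 N and value of joint ratchet below 3.3 rad and linear speed of glass_strip below 0.01 m/s).
It fails at once if the spindle is screwed down on the glass with more than 20 N (the thimble was turned instead of the ratchet cap) (contact force between spindle and glass_strip above 20 N).
It fails at once if the strip is driven against the stop bar with more than 15 N (contact force between glass_strip and stop_bar above 15 N).
It fails at once if the clutch is run on for more than half a turn (value of joint ratchet above 3.3 rad).
It fails at once if the thimble is gripped or pressed with more than 10 N (contact force between the fingers and thimble_c0 above 10 N).
It fails at once if a bystander is shifted by more than 30 mm (distance of any of oak_offcut, marble_tile, bird_tall, bird_short, mug, tape_measure, stapler from where it was at the start of the episode above 0.03 m).
It also fails if it takes over 72 s, if anything falls off the work surface, if the arm or the gripper's body presses on something with over 40 N, if the wrist force passes 120 N, or if a joint passes its speed limit or range.

## Robot

A 6-joint arm with a two-finger parallel gripper is mounted at the origin on the work surface. World frame = base frame: x ahead of the robot, y to its left, z up, the work surface at z = 0. Lengths are in m, angles in rad, forces in N, time in s.
With the tool pointing down it reaches from about 0.275 to 0.875 m from the base axis. Payload 12.5 kg.
Tool frame: the origin (TCP) lies on the centre line of the jaws, within the pads' length; the fingertips stand r.finger_overhang ahead of it and the grasp point (between the pads) lies 3 mm ahead of it (r.finger_overhang is the distance from the TCP to the fingertips, in m); z points along the fingers, y is the line along which they close (so a half turn about z gives the same grasp; the last joint's range is limited). The gripper opens to 85 mm and grips with 20 to 120 N. Pads are 22 mm wide; open, the fingers measure 114 mm over their backs; the gripper's body (76 mm by 85 mm) begins 54 mm behind the grasp point. The pads swing forward as they close: fully open they stand 13 mm farther back than shut.
Start: joints at [1.026, 0.351, 1.652, -0, 1.139, -0.085], TCP at [0.244, 0.493, 0.253] pointing down, gripper open.
Joint ranges: [-2.75, 2.75], [-0.79, 2.1], [0.01, 2.65], [-1.57, 4.71], [0.07, 3.14], [-2.87, 2.87]. Speed limits (rad/s): [2.22, 2.22, 2.79, 3.14, 3.14, 3.14].

## Interface

Orientations are given as a unit quaternion [x, y, z, w].
In Python, from cell import r, optics gives the robot as it stands. The module is installed in compiled form; this text tells all that it offers. Calls block until the motion is done:
- r.move_to(position, orientation): joint-space move of the TCP to a pose.
- r.move_linear(position, rot=None, vel=0.15): straight line of the TCP; rot=None keeps the orientation; vel is the mean speed in m/s.
- r.set_joints(angles): joint-space move.
- r.set_gripper(opening, squeeze=None): opening from 0.0 (shut) to 1.0 (fully open); squeeze is the grip in N (None keeps the last); returns when the fingers have stopped.
- r.sleep(seconds).
- r.inverse_kinematics(position, orientation): joint angles nearest the present ones, or None.
- optics.get_image(name): name is "scene" or "top"; returns a dict with "pixels" (480x640x3 uint8, red, green, blue), "depth" (480x640 float32, m along the optical axis (not along the pixel's ray), 0 where there is no reading), "fx", "fy", "cx", "cy" (pixels), "camera_from_world" (4x4, takes a point from world to camera coordinates). Camera axes: x right, y down, z forward; pixel columns grow to the right and rows downward; lengths in m; the calibration is good to about 2 mm. A picture is of the moment at which its call begins.
A pose or a line that the arm cannot do raises r.PlanningError and nothing moves.
- r.hand_in(): hands the job in; it is judged then, once.
Readings, each from a call of its own:
- r.current_t(): time.
- r.current_q(): joint angles.
- r.current_qvel(): joint speeds.
- r.current_effort(): joint torques, N m.
- r.current_tool_pos(): TCP position.
- r.current_ee_rot(): TCP orientation.
- r.current_contact_force(): force on the tool from outside, world axes, zero at the start.
- r.current_torque(): the same for the moment, N m.
- r.current_opening(): opening from 0.0 (shut) to 1.0 (fully open).
- r.current_finger_force(): force on a finger pad.
Only numpy, scipy, OpenCV 4.12 (cv2) and the standard library are available. Lean on these libraries where they do the work, as an engineer would, in place of code of your own. Each camera call takes 0.05 s, during which the arm holds its last target. There are 200 camera calls.

## Working session

There is one attempt and no reset: what is moved stays moved. The work goes in short steps, each a Python script; the robot and the scene stay as the last script left them, time stands still between calls to the robot, and variables do not carry over. Pictures are saved under pics/ and viewed, at most 10 in all, crops included, and the job is handed in when it is done.

```bash
mkdir -p pics
cat > h.py <<'E'
import numpy as np, cv2
from cell import r, optics
def grab(n):
    d=optics.get_image(n); return d
def save(d,f,crop=None,s=1):
    im=cv2.cvtColor(d["pixels"],cv2.COLOR_RGB2BGR)
    if crop: x0,y0,x1,y1=crop; im=im[y0:y1,x0:x1]
    cv2.imwrite("pics/"+f,cv2.resize(im,None,fx=s,fy=s,interpolation=cv2.INTER_CUBIC))
def ray(d,uv,z):
    uv=np.atleast_2d(uv).astype(float)
    T=np.linalg.inv(d["camera_from_world"]); c=T[:3,3]
    k=np.c_[(uv[:,0]-d["cx"])/d["fx"],(uv[:,1]-d["cy"])/d["fy"],np.ones(len(uv))]@T[:3,:3].T
    return c+k*((z-c[2])/k[:,2])[:,None]
def cloud(d):
    v,u=np.mgrid[:480,:640]; Z=d["depth"]; T=np.linalg.inv(d["camera_from_world"])
    P=np.stack([(u-d["cx"])/d["fx"]*Z,(v-d["cy"])/d["fy"]*Z,Z],-1)
    return P@T[:3,:3].T+T[:3,3]
def proj(d,p):
    p=np.atleast_2d(p); T=np.asarray(d["camera_from_world"]); q=p@T[:3,:3].T+T[:3,3]
    return np.c_[q[:,0]/q[:,2]*d["fx"]+d["cx"],q[:,1]/q[:,2]*d["fy"]+d["cy"]]
E
python3 - <<'E'
from h import *
for n in("scene","top"):
    d=grab(n); save(d,n+"0.png"); print(n,d["fx"],np.linalg.inv(d["camera_from_world"]).round(3).tolist())
    np.savez("pics/"+n+"0.npz",**d)
print(r.current_t(),r.finger_overhang,r.current_ee_rot(),r.current_tool_pos())
E
```

```text
scene 514.6915758554976 [[0.313, 0.605, -0.732, 1.375], [0.95, -0.187, 0.252, -0.3], [0.016, -0.774, -0.633, 0.876], [0.0, 0.0, 0.0, 1.0]]
top 531.261396260043 [[0.001, -0.989, 0.145, 0.392], [-1.0, -0.0, 0.009, -0.026], [-0.009, -0.145, -0.989, 1.32], [0.0, 0.0, 0.0, 1.0]]
0.1 0.022 [ 2.27873885e-01  9.73690493e-01 -5.33651402e-04 -1.79378939e-04] [0.24389049 0.49264525 0.25279998]
```

View pics/scene0.png

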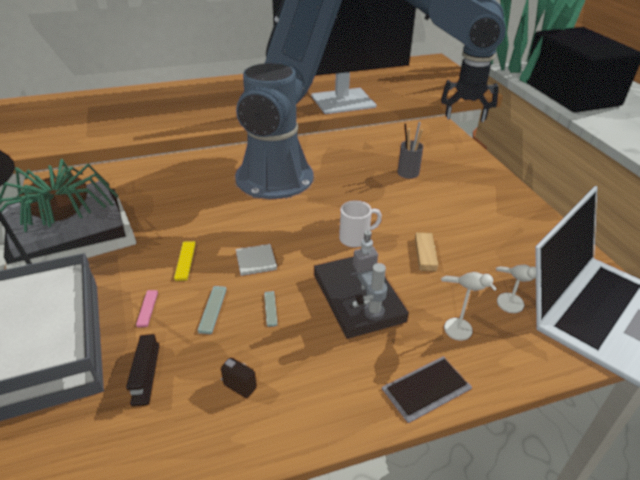

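View pics/top0.png

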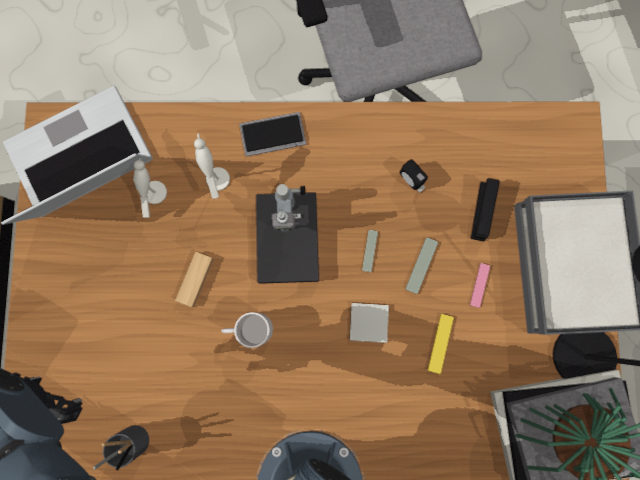

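The scene view has the gauge at (360,295). The top view has the granite at (257–319, 194–283) with its column at the far side. The large grey-green strip is at (422,265), and a smaller look-alike is at (370,251). Next I'll measure both.

Run:
```python
from h import *
d=dict(np.load("pics/top0.npz")); s=dict(np.load("pics/scene0.npz"))
im=d["pixels"].astype(int); P=cloud(d)
print("strip px",im[265,422],im[251,370],"granite",im[260,288],"wood",im[300,330])
R,G,B=im[...,0],im[...,1],im[...,2]
m=((G>R)&(abs(R-B)<40)&(G>90)).astype(np.uint8)
m[:,:340]=0;m[:,460:]=0;m[:225]=0;m[300:]=0
c,_=cv2.findContours(m,0,2)
for k in c:
    if cv2.contourArea(k)<100: continue
    q=ray(d,k[:,0],0.010)[:,:2].astype(np.float32); print("G",cv2.contourArea(k),cv2.minAreaRect(q))
sel=m>0; print("depth z",np.percentile(P[265-8:265+8,418:426,2],[10,50,90]))
# granite by depth
g=(abs(P[...,2]-0.04)<0.008)&(im.sum(2)<200); g[:,:235]=0;g[:,340:]=0; g[:180]=0;g[300:]=0
c,_=cv2.findContours(cv2.morphologyEx(g.astype(np.uint8),3,np.ones((9,9))),0,2); k=max(c,key=cv2.contourArea)
q=ray(d,k[:,0],0.04)[:,:2].astype(np.float32); rc=cv2.minAreaRect(q);print("granite top",rc, cv2.boxPoints(rc).tolist())
# high points of gauge in both views
for n,e in(("top",d),("scene",s)):
    Q=cloud(e); b=(Q[...,2]>0.19)&(Q[...,2]<0.24)&(abs(Q[...,0]-.47)<.2)&(abs(Q[...,1]-.07)<.12)&(e["depth"]>0)
    X=Q[b]; print(n,len(X),X.mean(0) if len(X) else 0, X.min(0),X.max(0))
im2=cv2.resize(cv2.cvtColor(d["pixels"],4)[180:300,230:460],None,fx=3,fy=3,interpolation=2)
im3=cv2.resize(cv2.cvtColor(s["pixels"],4)[220:345,300:420],None,fx=4,fy=4,interpolation=2)
cv2.imwrite("pics/c1.png",im2);cv2.imwrite("pics/c2.png",im3)
```

```text
strip px [152 157 144] [152 159 145] granite [61 60 62] wood [178 128  82]
G 606.0 ((0.5210397243499756, -0.2747017741203308), (0.029680214822292328, 0.13949227333068848), 66.8848648071289)
G 290.5 ((0.5572614669799805, -0.14683564007282257), (0.020700663328170776, 0.10210717469453812), 79.94461059570312)
depth z [0.00699578 0.0105365  0.01331261]
granite top ((0.5873064994812012, 0.05756083130836487), (0.21973149478435516, 0.14784228801727295), 1.950995922088623) [[0.47498780488967896, 0.12769876420497894], [0.48002105951309204, -0.020057806745171547], [0.6996251940727234, -0.012577101588249207], [0.6945919394493103, 0.13517947494983673]]
top 90 [0.60547542 0.05822044 0.20578544] [0.59710739 0.04715695 0.19033949] [0.61785958 0.07110431 0.22204399]
scene 129 [0.61045192 0.05734756 0.20466276] [0.59716187 0.04685071 0.19004507] [0.61824993 0.06957105 0.22070541]
```

View pics/c1.png

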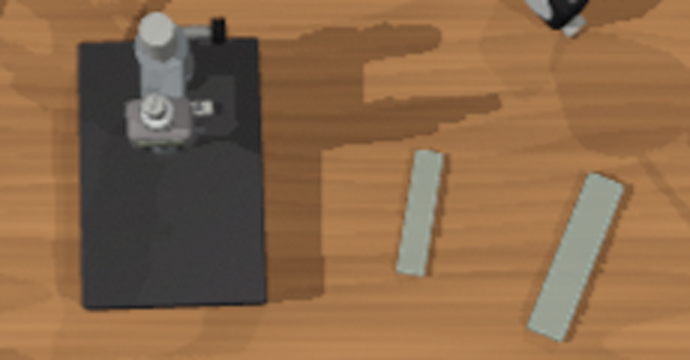

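View pics/c2.png

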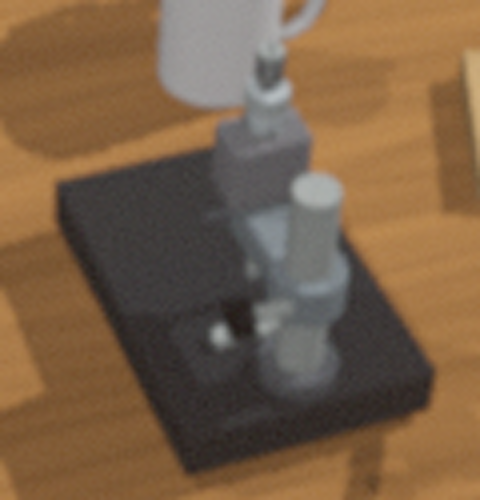

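The first crop shows the gauge and both strips. The second shows the cap above the thimble. From the masks:
- **Strip:** centre (0.521, -0.275), heading -23.1°.
- **Gauge:** (0.5873, 0.0576), yaw 1.95°.
- **Spindle axis:** about (0.6073, 0.0583), which agrees with the depth of the cap.

Next I'll pick the strip.

```bash
cat >> h.py <<'E'
from scipy.spatial.transform import Rotation as Rot
def down(yaw):   # tool z down, tool x at heading yaw, jaws close along yaw-90deg
    return (Rot.from_euler('z',yaw)*Rot.from_euler('x',np.pi)).as_quat()
GY=np.deg2rad(1.95); GO=np.array([0.5873,0.0576])
def g2w(x,y,z): c,s=np.cos(GY),np.sin(GY); return np.array([GO[0]+c*x-s*y,GO[1]+s*x+c*y,z])
E
python3 - <<'E'
from h import *
a=np.deg2rad(-23.1); C=np.array([.521,-.2747])-0.040*np.array([np.cos(a),np.sin(a)])
for off in(0,np.pi):
    print(off,[r.inverse_kinematics(p,down(y+off)) for p,y in(((*C,.1),a),(g2w(-125,0,.1)*0+g2w(-.125,0,.1),GY))])
p=r.current_tool_pos(); r.move_linear([p[0],p[1],.36],vel=.3)
best=min((0,np.pi),key=lambda o:abs(np.array(r.inverse_kinematics([*C,.1],down(a+o)))[5]) if r.inverse_kinematics([*C,.1],down(a+o)) is not None else 9)
r.move_to([*C,.30],down(a+best)); r.set_gripper(0.75,20)
r.move_linear([*C,.08],vel=.25); r.move_linear([*C,.0245],vel=.06)
print(best,r.current_t(),r.current_tool_pos(),r.current_contact_force(),r.current_q())
r.set_gripper(0.0,20); print(r.current_opening(),r.current_finger_force(),r.current_contact_force())
d=grab("scene"); save(d,"g.png",(150,200,330,380),3); print(r.current_t())
E
```

```text
0 [array([-5.75964194e-01,  5.54668185e-01,  1.77244082e+00, -4.44089210e-16,
        8.14483650e-01,  1.39800319e+00]), array([ 1.47954164e-02,  4.37873583e-01,  1.98818239e+00, -4.44089210e-16,
        7.15536683e-01,  1.55155782e+00])]
3.141592653589793 [array([-0.57596419,  0.55466819,  1.77244082,  0.        ,  0.81448365,
       -1.74358946]), array([ 0.01479542,  0.43787358,  1.98818239,  0.        ,  0.71553668,
       -1.59003483])]
0 5.8583 [ 0.48441411 -0.2591257   0.02481542] [-0.17921494  0.29406757  0.58315579] [-5.75942114e-01  6.83677119e-01  1.78931425e+00  4.51234766e-06
  6.68016789e-01  1.39797971e+00]
0.3408501022140873 20.622561872005463 [-0.77680616  0.04720057  4.81859239]
6.3083
```

View pics/g.png

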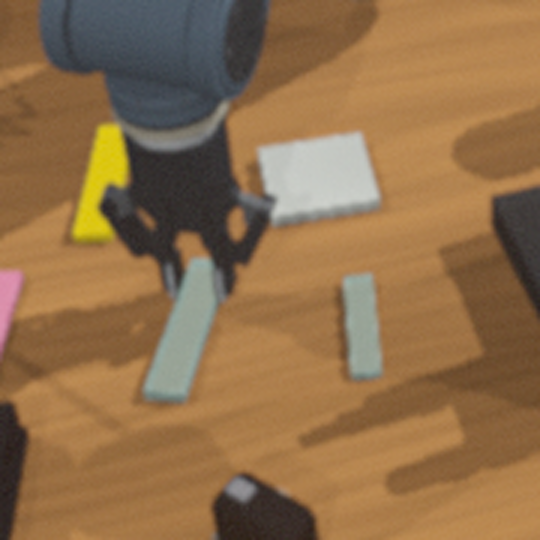

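The picture shows the large strip held between the pads near its robot-side end, at about (190,280) in the crop. Next I'll carry it over and lay it on the granite.

Run:
```python
from h import *
C=r.current_tool_pos(); r.move_linear([C[0],C[1],.14],vel=.15); r.sleep(.3)
F0=r.current_contact_force(); print("lifted",r.current_opening(),r.current_finger_force(),F0)
X=-.085-.040
r.move_linear(g2w(X,0,.14),down(GY),vel=.15)
r.move_linear(g2w(X,0,.070),vel=.1); r.sleep(.3); F0=r.current_contact_force()
z=.070
while z>.0625:
    z-=.0007; r.move_linear(g2w(X,0,z),vel=.03); f=r.current_contact_force()-F0
    if f[2]>1.5: break
print("down",z,f,r.current_tool_pos(),r.current_t(),r.current_opening(),r.current_finger_force())
for n in("top","scene"):
    d=grab(n); np.savez("pics/"+n+"1.npz",**d)
    if n=="scene": save(d,"l.png",(270,190,420,340),4)
```

```text
lifted 0.341028934472211 20.020792186260223 [ 0.20084052 -0.3130725  -0.98349851]
down 0.06439999999999996 [-3.16160973  1.65102479  7.13066795] [0.46243171 0.05335138 0.06471344] 12.9167 0.34387012602221934 20.723524689674377
```

View pics/l.png

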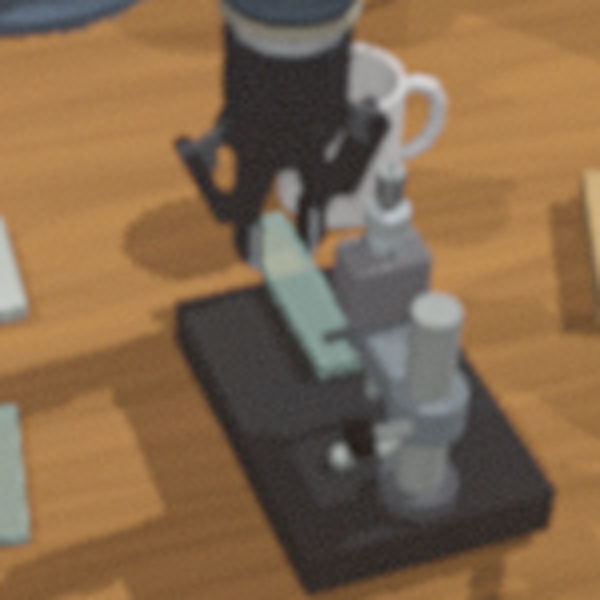

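The strip lies on the plate, aligned with it and in front of the spindle. Next I'll slide it to the stop while watching the force.

Run:
```python
from h import *
z=.0651; u=np.array([np.cos(GY),np.sin(GY),0])
r.move_linear(g2w(-.125,0,z),vel=.03); print(r.current_contact_force())
r.move_linear(g2w(-.100,0,z),vel=.04); print(r.current_contact_force())
r.move_linear(g2w(-.071,0,z),vel=.04); f0=r.current_contact_force()@u; print(f0,r.current_contact_force())
X=-.071; L=[]
while X<-.0595:
    X+=.0005; r.move_linear(g2w(X,0,z),vel=.01); f=r.current_contact_force()@u-f0; L.append((round(X*1e3,1),round(float(f),2)))
    if f<-2.5: break
print(L,r.current_t(),r.current_tool_pos(),r.current_contact_force())
for n in("top","scene"):
    d=grab(n); np.savez("pics/"+n+"2.npz",**d)
    if n=="scene": save(d,"s.png",(290,200,420,340),4)
```

```text
[-1.06480889  0.09069807 -0.96258145]
[ 0.53297579  0.15648726 -0.90191445]
0.5741439426084117 [ 0.58392696 -0.27756685 -1.4315317 ]
[(-70.5, -1.16), (-70.0, 0.01), (-69.5, -0.54), (-69.0, -0.68), (-68.5, -1.52), (-68.0, -0.44), (-67.5, -0.23), (-67.0, -0.95), (-66.5, -0.52), (-66.0, -0.31), (-65.5, -0.1), (-65.0, -0.57), (-64.5, -1.94), (-64.0, -5.54)] 18.4167 [0.52277023 0.05541187 0.06487962] [-4.95346434 -0.53562697 -0.42542121]
```

View pics/s.png

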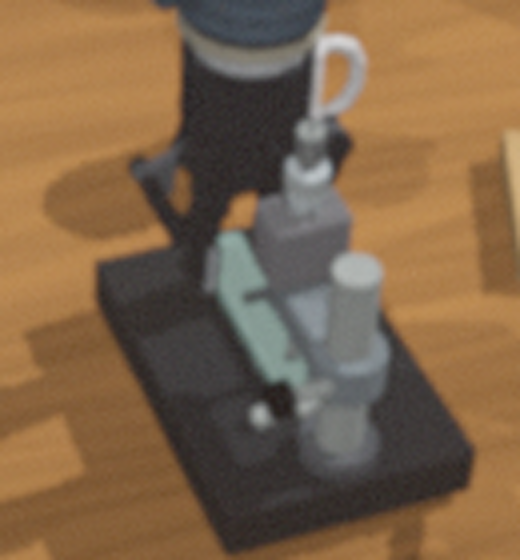

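The strip lies flat on the granite with its end at the stop. It touched at gauge x = -64.5 mm for the hand, where -65 was expected. Next I'll release it, check it, and move above the cap.

Run:
```python
from h import *
r.move_linear(g2w(-.0643,0,.0651),vel=.01); print(r.current_contact_force())
r.set_gripper(.75); r.sleep(.3); print(r.current_opening(),r.current_contact_force(),r.current_finger_force())
p=r.current_tool_pos(); r.move_linear([p[0],p[1],.30],vel=.25)
A=g2w(.020,0,.28); j1=np.arctan2(A[1],A[0]); 
q=r.inverse_kinematics(A,down(j1+2.75+np.pi/2)); print(q)
r.move_to(A,down(j1+2.75+np.pi/2)); print(r.current_t(),r.current_q())
for n in("top","scene"):
    d=grab(n); np.savez("pics/"+n+"3.npz",**d)
    if n=="top":
        im=d["pixels"].astype(int);R,G,B=im[...,0],im[...,1],im[...,2]
        m=((G>R)&(abs(R-B)<40)&(G>90)).astype(np.uint8); m[:,:240]=0;m[:,330:]=0;m[:190]=0;m[300:]=0
        m=cv2.morphologyEx(m,cv2.MORPH_OPEN,np.ones((3,3)))
        c,_=cv2.findContours(m,0,2)
        for k in c:
            if cv2.contourArea(k)<40: continue
            w=ray(d,k[:,0],.05)[:,:2]-GO; cc,s=np.cos(GY),np.sin(GY)
            w=w@np.array([[cc,-s],[s,cc]]); print(cv2.contourArea(k),cv2.minAreaRect(w.astype(np.float32)),w.min(0),w.max(0))
    else: save(d,"r.png",(270,130,430,340),3)
```

```text
[-5.30331382 -0.05976068 -1.17679803]
0.7469471852089743 [0.37657033 1.14151672 0.42643496] 0.0
[ 0.01938179  0.43646333  1.45698038  0.          1.24814894 -2.82629369]
24.225 [ 1.93813995e-02  4.36421402e-01  1.45700082e+00 -1.95554171e-05
  1.24811001e+00 -2.82598081e+00]
2129.0 ((-0.08156265318393707, 0.06057990342378616), (0.10517439246177673, 0.13865460455417633), 89.31787872314453) [-0.15142134  0.00842783] [-0.01187351  0.11396424]
618.0 ((0.02893257513642311, 0.04991154372692108), (0.037426628172397614, 0.1257876753807068), 2.091775894165039) [ 0.00820111 -0.01248794] [0.04923117 0.11209917]
586.0 ((0.03859183192253113, -0.03172115609049797), (0.149068221449852, 0.029001569375395775), 0.06256689131259918) [-0.0359287  -0.04622852] [ 0.11311501 -0.01722045]
60.5 ((0.11014647781848907, 0.03733549267053604), (0.03932429105043411, 0.010039551183581352), 88.00511932373047) [0.10453067 0.01757338] [0.11584766 0.056901  ]
```

View pics/r.png

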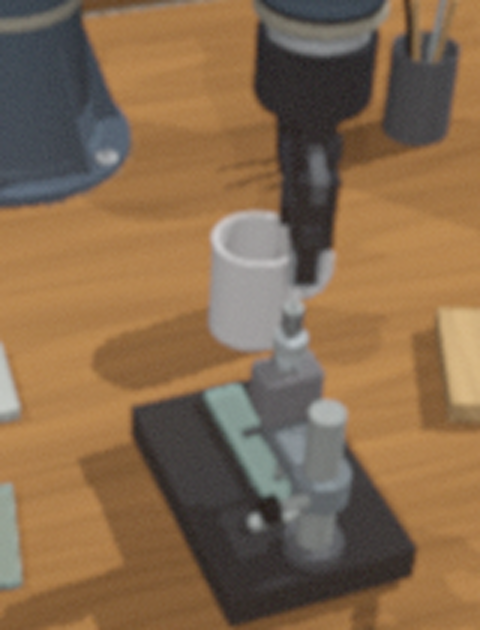

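The strip lies centred, parallel and released, with the spindle above it. The jaws hang above the cap. Next I'll check the strip numerically in this view and pinch the cap.

Run:
```python
from h import *
d=dict(np.load("pics/scene3.npz"))
im=d["pixels"].astype(int);R,G,B=im[...,0],im[...,1],im[...,2]
m=((G>R+5)&(G>80)).astype(np.uint8); m[:,:330]=0;m[:,370:]=0;m[:250]=0;m[305:]=0
c,_=cv2.findContours(m,0,2); k=max(c,key=cv2.contourArea)
w=ray(d,k[:,0],.05)[:,:2]-GO; cc,s=np.cos(GY),np.sin(GY); w=w@np.array([[cc,-s],[s,cc]])
print(cv2.contourArea(k),cv2.minAreaRect(w.astype(np.float32)),w.min(0),w.max(0))
L=w[(w[:,0]>-.085)&(w[:,0]<.0)]; print("edges",[(round(a,3),L[(abs(L[:,0]-a)<.008)][:,1].min().round(4),L[(abs(L[:,0]-a)<.008)][:,1].max().round(4)) for a in np.arange(-.08,.0,.02) if (abs(L[:,0]-a)<.008).any()])
p=g2w(.020,0,.221); r.set_gripper(.5,20); r.move_linear(p,vel=.1); f0=r.current_contact_force(); t0=r.current_torque()
r.set_gripper(0,20); r.sleep(.2)
print(r.current_opening(),r.current_finger_force(),r.current_contact_force()-f0,r.current_torque()-t0,t0,r.current_t())
print("tool y",Rot.from_quat(r.current_ee_rot()).as_matrix()[:,1],r.current_effort()[5],r.current_tool_pos()-p)
```

```text
505.0 ((-0.027727901935577393, 0.008367424830794334), (0.05649591237306595, 0.13527406752109528), 89.96347045898438) [-0.09536592 -0.01990663] [0.0399027 0.036613 ]
edges [(np.float64(-0.08), np.float64(-0.0197), np.float64(0.0165)), (np.float64(-0.06), np.float64(-0.0199), np.float64(0.0149)), (np.float64(-0.04), np.float64(-0.0196), np.float64(0.0223)), (np.float64(-0.02), np.float64(-0.0194), np.float64(0.0366))]
0.16743724411744237 20.73525309562683 [-8.22670268 -0.34326858  7.71935876] [ 0.34012191  1.32256795 -0.00557408] [-0.0238052  -0.02711632  0.01215305] 25.9667
tool y [-0.95658045  0.29146374  0.00165197] -0.006071513635106385 [-0.00076     0.00039202  0.00079153]
```

The strip checks out: its front end is at -95.4 mm and it is parallel. The cap is pinched, so next I'll relieve the side load and start turning. The first 1.2 rad cannot reach the glass.

```bash
cat >> h.py <<'E'
def step(dq,n,log):
    for _ in range(n):
        q=np.array(r.current_q()); T=json_q(); T[5]+=dq; save_q(T); r.set_joints(T)
        log.append((round(T[5],2),round(float(r.current_torque()[2]),4),round(float(r.current_effort()[5]),4),round(float(q[5]-T[5]+dq),3)))
def json_q(): return np.load("tq.npy")
def save_q(q): np.save("tq.npy",q)
E
python3 - <<'E'
from h import *
a=r.current_tool_pos(); r.move_linear([a[0],a[1],a[2]+.0006],vel=.01); r.sleep(.2)
print(r.current_contact_force(),r.current_tool_pos())
ns=[]
for _ in range(8): ns.append(r.current_torque()[2]); r.sleep(.02)
print("noise",np.mean(ns),np.std(ns))
q=np.array(r.inverse_kinematics([a[0],a[1],a[2]+.0006],r.current_ee_rot())); save_q(q); print(q)
L=[]; t=r.current_t(); step(.1,8,L); print(L,r.current_t()-t,r.current_t(),r.current_contact_force())
E
```

```text
[-2.91215685  0.42018601 -6.38472301] [0.60626767 0.05870472 0.22207261]
noise 0.013502095744580521 0.03012225553578154
[ 2.00289978e-02  4.89548917e-01  1.52170445e+00  6.12230290e-05
  1.13125585e+00 -2.82571869e+00]
[(np.float64(-2.73), -0.0273, 0.5734, 0.0), (np.float64(-2.63), -0.0453, 0.5424, -0.002), (np.float64(-2.53), 0.014, 0.5277, -0.004), (np.float64(-2.43), 0.0093, 0.5214, -0.005), (np.float64(-2.33), 0.0113, 0.5187, -0.006), (np.float64(-2.23), -0.0237, 0.5176, -0.006), (np.float64(-2.13), 0.016, 0.5171, -0.006), (np.float64(-2.03), 0.0129, 0.3926, -0.006)] 2.0 28.6167 [ -5.68641179   0.20772939 -11.53937814]
```

Run:
```python
from h import *
# strip thickness: strip depth vs the surrounding wood, both views
for n in("top","scene"):
    d=dict(np.load(f"pics/{n}0.npz")); P=cloud(d)
    a=np.deg2rad(-23.1); e=np.array([np.cos(a),np.sin(a)]); o=np.array([-e[1],e[0]])
    v=ray(d,np.stack(np.meshgrid(np.arange(640),np.arange(480)),-1).reshape(-1,2),0.010)[:,:2].reshape(480,640,2)-[.521,-.2747]
    l,w=v@e,v@o; ins=(abs(l)<.06)&(abs(w)<.009)&(d["depth"]>0)
    out=(abs(l)<.1)&(abs(w)>.028)&(abs(w)<.05)&(d["depth"]>0)
    A=np.c_[P[out][:,:2],np.ones(out.sum())]; c=np.linalg.lstsq(A,P[out][:,2],rcond=None)[0]
    z=P[ins][:,2]-np.c_[P[ins][:,:2],np.ones(ins.sum())]@c
    print(n,ins.sum(),out.sum(),"thick",np.mean(z),np.median(z),"+-",z.std()/ins.sum()**.5, "wood std",(P[out][:,2]-A@c).std())
T=r.current_tool_pos(); q0=json_q()
p=np.array([.60577,.0587,.2213]); q=np.array(r.inverse_kinematics(p,r.current_ee_rot())); q[5]=q0[5]; r.set_joints(q); save_q(q)
t=r.current_t(); S=[r.current_torque()[2] for _ in range(200)]; print("t/read",(r.current_t()-t)/200,np.mean(S),np.std(S),S[:5])
F=np.mean([r.current_contact_force() for _ in range(100)],0); print(F,r.current_effort()[5],r.current_t(),r.current_opening())
```

```text
top 355 1432 thick 0.010067781436393787 0.01002306458218083 +- 0.00014498142872438694 wood std 0.0027295716028773436
scene 295 1234 thick 0.009843325189389455 0.00984093475155869 +- 9.791041362711391e-05 wood std 0.001689546211114034
t/read 0.0 0.056357070834590545 6.938893903907228e-18 [np.float64(0.05635707083459055), np.float64(0.05635707083459055), np.float64(0.05635707083459055), np.float64(0.05635707083459055), np.float64(0.05635707083459055)]
[-3.54955635  1.56108444 -4.99972112] -0.050341266905888915 28.8667 0.16218829190964695
```

The strip measures about 9.9 mm thick from depth, so the cap has to turn 1.3–2.8 rad to bring the spindle into contact. A total of about 4.1 rad therefore guarantees a slip of 1.3–2.8 rad. I'll log averaged torque as a cross-check and correct any side load on the way.

Run:
```python
from h import *
L=[]; tot=.8
while tot<4.1-1e-6:
    q=json_q(); q[5]+=.1; save_q(q); r.set_joints(q); tot+=.1
    S=[];F=[]
    for _ in range(8): S.append(r.current_torque()[2]);F.append(r.current_contact_force()); r.sleep(.02)
    F=np.mean(F,0); L.append((round(tot,1),round(float(np.mean(S)),4),F.round(1).tolist(),round(float(r.current_effort()[5]),3)))
    if np.linalg.norm(F)>15: print("load",F); break
    if np.linalg.norm(F)>5 and len(L)%4==0:
        p=r.current_tool_pos()+0; f=F/10000*.7
        # shift target by ~ F/stiffness toward zero load
        from_q=json_q(); tp=np.array(np.load("tp.npy")) if False else None
        y=Rot.from_quat(r.current_ee_rot()).as_matrix()[:,1]
        n=r.inverse_kinematics(p+y*(F@y)/10000*.5,r.current_ee_rot())
        if n is not None: n=np.array(n); n[5]=from_q[5]+(n[0]-from_q[0]); r.set_joints(n); save_q(n)
for l in L: print(*l)
print(r.current_t(),r.current_opening(),r.current_tool_pos())
```

```text
0.9 -0.0176 [-3.4, 1.1, -1.3] -0.01
1.0 -0.0012 [-2.6, 1.3, 2.3] -0.01
1.1 -0.0072 [-2.3, 0.7, 5.5] -0.025
1.2 -0.0247 [-2.1, 1.1, 5.4] -0.01
1.3 -0.0184 [-2.8, 0.6, 3.2] -0.007
1.4 0.0013 [-2.6, 0.3, 3.5] -0.009
1.5 -0.0125 [-2.8, 0.4, 3.7] -0.009
1.6 -0.0177 [-2.6, 0.4, 3.8] -0.009
1.7 0.0205 [-2.8, 0.2, 4.0] -0.002
1.8 0.0064 [-2.8, 0.5, 4.3] 0.005
1.9 -0.0087 [-2.5, 0.9, 4.3] 0.004
2.0 -0.0021 [-2.4, 0.8, 4.4] 0.003
2.1 -0.0103 [-2.4, 1.6, 4.2] 0.006
2.2 -0.0059 [-2.2, 1.6, 4.6] 0.005
2.3 0.0017 [-2.3, 1.8, 4.3] 0.004
2.4 0.0111 [-2.1, 2.2, 4.3] 0.004
2.5 -0.0063 [-1.9, 2.2, 3.9] 0.006
2.6 -0.0066 [-1.6, 2.7, 3.7] 0.005
2.7 -0.0115 [-1.6, 2.5, 3.8] 0.004
2.8 -0.0005 [-1.5, 2.7, 3.7] 0.003
2.9 -0.0015 [-1.5, 2.9, 3.7] 0.003
3.0 -0.0079 [-1.0, 3.2, 3.7] 0.003
3.1 0.017 [-1.0, 3.1, 3.6] 0.003
3.2 0.0056 [-0.5, 3.1, 3.2] 0.003
3.3 -0.0028 [-0.7, 3.5, 3.6] 0.003
3.4 -0.0023 [-0.6, 3.0, 3.2] 0.003
3.5 -0.0195 [-0.4, 3.4, 3.3] 0.003
3.6 -0.005 [0.2, 3.3, 3.0] 0.003
3.7 0.0169 [-0.2, 3.4, 3.0] 0.003
3.8 0.002 [0.3, 3.5, 3.1] 0.003
3.9 0.0065 [0.6, 3.7, 2.9] 0.003
4.0 0.0361 [0.6, 3.5, 2.9] 0.003
4.1 0.0145 [0.9, 3.3, 2.7] 0.003
42.2667 0.1597357501401636 [0.60611331 0.05874255 0.22188594]
```

Joint-6 effort steps up by 0.013 N m between 1.6 and 1.8 rad. That is the 0.018 to 0.03 N m change expected when the clutch takes over. So the spindle met the glass at about 1.75 rad and the slip is about 2.3 rad, within limits. Next I'll let go, check and hand in.

Run:
```python
from h import *
r.set_gripper(.5); r.sleep(.2); p=r.current_tool_pos(); r.move_linear([p[0],p[1],.32],vel=.15); r.sleep(.3)
d=grab("scene"); save(d,"e.png",(270,130,430,340),3); print(r.current_t(),r.current_contact_force())
```

```text
44.0083 [ 0.17992101 -0.31261997 -0.51930223]
```

View pics/e.png

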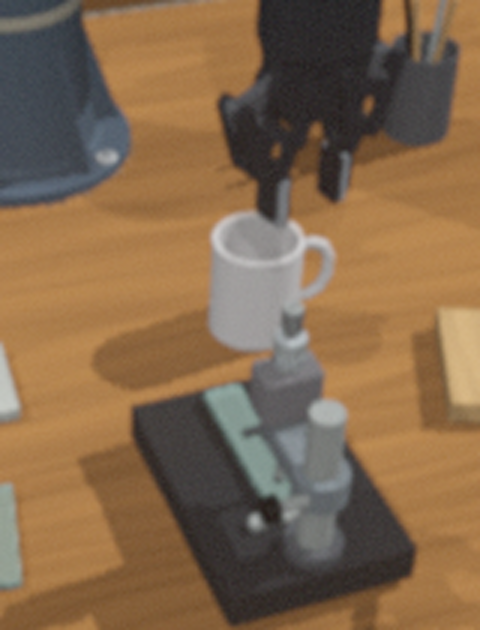

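The strip is unmoved at (245,440) in the crop, the hand is clear of the cap, and the mug and oak block stand as before.

```bash
python3 -c "
from cell import r
print(r.hand_in(), r.current_t())"
```

```text
the job is handed in; nothing more can be done
the job is handed in; nothing more can be done
```

The job is handed in, result not shown: the glass strip lies against the stop and is clamped by the spindle, with the ratchet slipped about 2.3 rad by estimate (over a quarter turn, under the half-turn limit).

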